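Lay the stray heat sink base-down in the covered kitting tray

TASK

Lift the blue upper tray off the grey kitting tray and set it down in the middle of the green bench mat. In the right-hand bay of the grey tray a heat sink stands on edge: without picking it up, tip it over onto its flat base so that it lies like its neighbour, then slide it firmly up against the aluminium stop without shifting the stop. Finally stack the blue tray back on the grey one so that its feet drop inside and it sits down fully, leaving the neighbour where it is.

Things in the scene. Friction and masses are not known exactly. Their poses are not given: they have to be found in the camera images.
- tray: grey kitting tray, fixed, outer 140 (x) x 130 (y) x 50 mm high; origin: centre of the underside; x points from its low front to its back. Floor 10 mm thick, walls 5 mm; front wall 20 mm high but for 12 mm wide corner posts. A 4 mm rib, 20 mm high, along x at y = 0 parts two bays, inside 130 x 58 mm, centred at y = +31 mm (left: neighbour) and -31 mm (right: standing heat sink).
- backstop: aluminium stop bar across the back of the right bay, 12 x 54 x 18 mm; origin on its front face at the tray floor, mid-bay (tray y = -31 mm); axes are the tray's, the bar extends to +x. Set anywhere 31 to 48 mm ahead of the tray's origin; it can slide along x but friction holds it up to about 14 N.
- heat_sink: aluminium heat sink 36 (x) x 50 (y) x 24 mm (z), 0.07 to 0.12 kg: 4 mm base plate, nine fins along x. Origin: centre of the base's underside; z along the fins. Starts 36 mm high on an edge in the right bay: base upright facing the stop, fins to the tray's front, x up. Passes its balance at about 28 degrees. In place it is 24 mm high, its origin 18 mm before the stop's face, x along the tray's x.
- good_sink: the neighbour, an equal heat sink lying base down in the left bay against that bay's fixed end; same origin and axes. To be left alone.
- upper_tray: blue upper tray, loose, 140 x 130 x 24 mm, walls 4 mm, under 0.6 kg, a few relays fixed inside; origin: centre of its floor's underside. Four tapered feet, 6 mm long (radius 3 at the tip, 5.5 mm at the root), drop inside the corners of the grey tray with about 3 mm play, either way round. Stacked, its origin is 50 mm over the grey tray's.
- handle (a point): grip point of the blue tray's handle, an aluminium bar 74 mm long (x), 14 mm wide (y), 14 mm high, on two posts over the tray's middle. The point is 10 mm below the bar's top and 44 mm above the upper tray's origin; axes are that tray's. It is 94 mm above the bench when stacked, 60 mm when standing on the mat.
- mat_top (a point): centre of the top of a fixed green bench mat, 190 (x) x 180 (y) x 10 mm, clear for the upper tray; axes are the mat's.
There are look-alikes about, which are no part of the job. There is more than one size of the upper_tray; the one meant has the size given above.

How it is judged:
On the way, in this order (a step that is already met when the one before it is completed fails the run):
1. the blue tray stands level on the mat (horizontal distance between handle and mat_top below 0.04 m and height (world z) of handle below 0.064 m and angle between handle's own z axis and vertical below 0.06 rad), for 0.2 s.
2. the heat sink lies on its base in the right bay and is pressed against the stop with more than 3 N (angle between heat_sink's own z axis and vertical below 0.1 rad and angle between the x axis of heat_sink and the x axis of tray, either way round below 0.12 rad and x of heat_sink in the frame of backstop above -0.0205 m and y of heat_sink in the frame of backstop between -0.006 and 0.006 m and z of heat_sink in the frame of tray below 0.0125 m and contact force between heat_sink and backstop above 3 N), for 0.1 s.
At the end, for the whole second after the job is handed in: Heat sink base down in the right bay, in line (0.12 rad), end within 2.5 mm of the stop; stop within 4 mm of where it was; neighbour base down within 8 mm of its place; blue tray level on the grey one, feet inside (2.5 mm in height, 8 mm sideways, 0.08 rad) (angle between each of heat_sink, good_sink's own z axis and vertical below 0.1 rad and angle between the x axis of heat_sink and the x axis of tray, either way round below 0.12 rad and x of heat_sink in the frame of backstop above -0.0205 m and y of heat_sink in the frame of backstop between -0.006 and 0.006 m and z of heat_sink in the frame of tray below 0.0125 m and distance of backstop from where it was at the start of the episode below 0.004 m and distance of good_sink from where it was at the start of the episode below 0.008 m and z of handle in the frame of tray between 0.091 and 0.0965 m and horizontal distance between handle and tray below 0.008 m and angle between the x axis of handle and the x axis of tray, either way round below 0.08 rad and angle between handle's own z axis and vertical below 0.04 rad); the robot touches nothing.
It fails at once if the heat sink is picked up (its origin more than 50 mm above the bench) (height (world z) of heat_sink above 0.05 m).
It fails at once if the neighbour is pushed more than 8 mm or tipped (distance of good_sink from where it was at the start of the episode above 0.008 m or angle between good_sink's own z axis and vertical above 0.3 rad).
It also fails if it takes over 72 s, if anything falls off the work surface, if the arm or the gripper's body presses on something with over 40 N, if the wrist force passes 120 N, or if a joint passes its speed limit or range.

ROBOT

A 7-joint arm with a two-finger parallel gripper is mounted at the origin on a cart in front of the work surface, level with it; the furniture and walls round the work are solid. World frame = base frame: x ahead of the robot, y to its left, z up, the work surface at z = 0. Lengths are in m, angles in rad, forces in N, time in s.
With the tool pointing down it reaches from about 0.375 to 0.925 m from the base axis. Payload 3.1 kg.
Tool frame: the origin (TCP) lies at the very end of the fingers, on their centre line; the grasp point (between the pads) lies 19 mm behind it; z points along the fingers, x is the direction in which the jaws open and shut, and the axes are right-handed (so a half turn about z gives the same grasp; the last joint's range is limited). The gripper opens to 85 mm and grips with 20 to 120 N. Pads are 22 mm wide; open, the fingers measure 114 mm over their backs; the gripper's body (76 mm by 85 mm) begins 54 mm behind the grasp point. The pads swing forward as they close: fully open they stand 13 mm farther back than shut.
Start: joints at [1.003, 0.383, 0.044, 1.598, -0.018, 1.161, -0.05], TCP at [0.294, -0.58, 0.201] pointing down, gripper open.
Joint ranges: [-2.61, 2.61], [-0.41, 2.15], [-1.48, 1.57], [0, 2.5], [-1.57, 4.71], [0.05, 1.97], [-2.85, 2.85]. Speed limits (rad/s): [2.79, 2.79, 3.14, 3.14, 3.14, 3.14, 3.14].

INTERFACE

Orientations are given as a 3x3 rotation matrix whose columns are the frame's x, y, z axes.
In Python, from bench import manip, snapshot, calibration, job gives the robot as it stands.
- The arm moves only by the tool move_arm, never from a script. Its argument "targets" is a list of rows, each a list of 5 numbers: the opening, from 0 (shut) to 1 (fully open), then the shift along the tool's x, y, z in mm, then the turn about the tool's z in degrees. In form: [[hand, dx, dy, dz, roll], ...]. A call has 1 to 20 rows; each row shifts and turns the commanded pose from where the row before left it, along the tool's axes as they then stand; what a row does not reach is not made up. A row lasts 1/12 s, in which the tool goes at most 41.7 mm and 7.16 degrees, less where a joint would pass 70% of its speed; a pose out of reach is approached as far as the arm can. A call is refused whole if a number of a shift passes 41.7 or a number of a turn 7.16, either way. A call with a gripper value outside its range is refused whole. The fingers move at their own pace and stop on an object; "force" is the grip in N (left out, the last holds). Time passes only in rows, so rows that do not move let the fingers close. It gives the time, the measured TCP pose, the force and the opening at its end, in the units of the state.
- manip.get_state(): the state, without advancing time (a new reading comes with each control period).
- snapshot(name): name is "scene" or "top" or "wrist"; returns (picture, depth): 420x560x3 uint8, blue, green, red; 420x560 float32, m along the optical axis (not along the pixel's ray), 0 where there is no reading.
- calibration(name): a dict with "fx", "fy", "cx", "cy" (pixels), "rvec" (rotation vector, rad) and "tvec" (3), from world to camera coordinates, as OpenCV has them; the wrist camera has in their place "mount" (4x4, takes a point from camera to tool coordinates, whose origin is the TCP and whose axes are the tool frame's). Camera axes: x right, y down, z forward; pixel columns grow to the right and rows downward; lengths in m; the calibration is good to about 2 mm. A picture is of the moment at which its call begins: read the wrist's pose just before it. calibration takes no time and is no camera call.
- job.hand_in(): hands the job in, once; it reports no verdict.
The state is a dict: "t": time; "joint_positions": joint angles; "qvel": joint speeds; "effort": joint torques, N m; "tool_pos": TCP position; "eef_rot": TCP orientation; "force": force on the tool from outside, world axes, zero at the start; "torque": the same for the moment, N m; "grip_width": finger opening in m.
Only numpy, scipy, OpenCV 4.12 (cv2) and the standard library are available. Lean on these libraries where they do the work, as an engineer would, in place of code of your own. Each camera call takes 0.05 s, during which the arm holds its last target.

## Working session

There is one attempt and no reset: what is moved stays moved. The work goes in short steps, Python scripts to look and compute and a tool call to move; the robot and the scene stay as the last step left them, time stands still between calls to the robot, and variables do not carry over. Pictures are saved under pics/ and viewed, and the job is handed in when it is done.

Besides the shell and the picture viewer there is one more tool, called by a JSON object that holds its "api" and its "payload". move_arm: Moves the arm, as the interface text tells. Its arguments: {"type":"object","properties":{"targets":{"type":"array","items":{"type":"array","items":{"type":"number"}}},"force":{"type":"number"}},"required":["targets"]}

```bash
ls; mkdir -p pics
python3 - <<'E'
from bench import manip, snapshot, calibration, job
import cv2,numpy as np
s=manip.get_state()
for k,v in s.items(): print(k,np.round(v,4).tolist())
for n in ["scene","top"]:
    p,d=snapshot(n); cv2.imwrite(f"pics/{n}0.png",p); np.save(f"pics/{n}0.npy",d)
    print(n,calibration(n))
print(calibration("wrist"))
E
```

```text
pics
t 0.0
joint_positions [1.0032, 0.3839, 0.0438, 1.5996, -0.0179, 1.1612, -0.0499]
qvel [0.0003, 0.0008, -0.0005, 0.0004, 0.0007, -0.002, -0.0003]
effort [0.0003, -43.3464, 1.0247, -24.9518, 0.0106, 0.0114, 0.0]
tool_pos [0.2938, -0.5787, 0.1993]
eef_rot [[0.4528, -0.8916, -0.0013], [-0.8916, -0.4528, 0.0023], [-0.0027, 0.0001, -1.0]]
force [0.3511, -0.9665, 0.3263]
torque [0.0332, -0.0033, 0.0247]
grip_width 0.0854
scene {'fx': 500.09192235716176, 'fy': 500.09192235716176, 'cx': 281.05590216075876, 'cy': 215.56310142762368, 'rvec': array([ 1.88037639, -0.73591099,  0.47841201]), 'tvec': array([-0.40120808,  0.1939574 ,  0.77238224])}
top {'fx': 464.21113975927545, 'fy': 464.21113975927545, 'cx': 277.1616954409237, 'cy': 215.75088021675512, 'rvec': array([ 2.19812185, -2.14888419,  0.17480947]), 'tvec': array([-0.09152944,  0.5254053 ,  1.06439804])}
{'fx': 362.092300454991, 'fy': 362.092300454991, 'cx': 281.50175382056557, 'cy': 212.74145415401057, 'mount': array([[ 9.99999025e-01, -1.36649251e-03,  2.86826119e-04,
        -3.31615872e-05],
       [ 1.22819175e-03,  9.58576653e-01,  2.84832040e-01,
        -7.22782407e-02],
       [-6.64165671e-04, -2.84831410e-01,  9.58577397e-01,
        -1.73625817e-01],
       [ 0.00000000e+00,  0.00000000e+00,  0.00000000e+00,
         1.00000000e+00]])}
```

View pics/scene0.png

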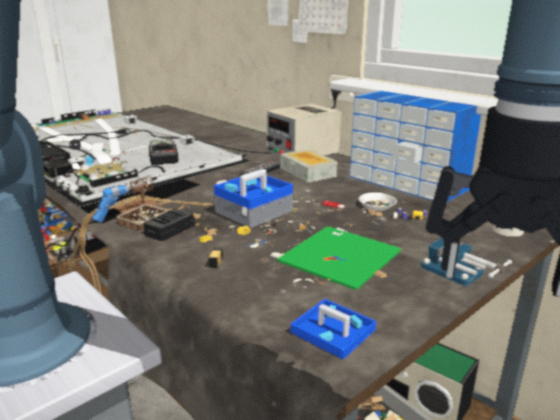

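View pics/top0.png

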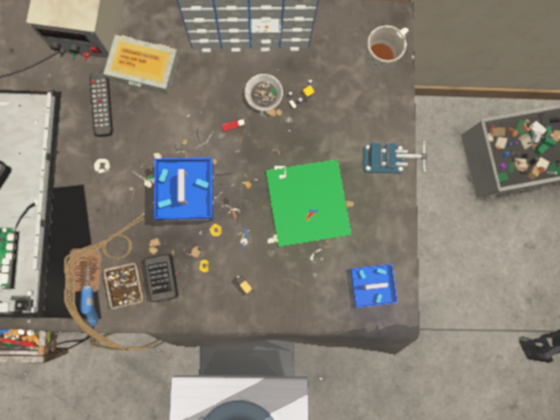

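Candidates: blue tray on the grey tray (top 183,188 / scene 253,195), and a smaller blue tray lying directly on the bench (top 373,286 / scene 333,325). The first is stacked and larger, so it is the one to move. I'll check it in a close crop and measure it.

```bash
cat > h.py <<'E'
import cv2,numpy as np
from bench import manip, snapshot, calibration, job
def ray(name,uv,st=None):
    c=calibration(name); uv=np.atleast_2d(np.float64(uv))
    r=np.c_[(uv[:,0]-c['cx'])/c['fx'],(uv[:,1]-c['cy'])/c['fy'],np.ones(len(uv))]
    if name=='wrist':
        M=np.array(c['mount']); R=np.array(st['eef_rot']);p=np.array(st['tool_pos'])
        return p+R@M[:3,3],(R@M[:3,:3]@r.T).T
    R=cv2.Rodrigues(c['rvec'])[0]; return -R.T@c['tvec'],(R.T@r.T).T
def onz(name,uv,z,st=None):
    o,d=ray(name,uv,st); return o+d*((z-o[2])/d[:,2])[:,None]
def dep(name,uv,D,st=None):
    o,d=ray(name,uv,st); uv=np.atleast_2d(uv).astype(int); return o+d*D[uv[:,1],uv[:,0]][:,None]
def hsv(p): return cv2.cvtColor(p,cv2.COLOR_BGR2HSV)
def biggest(m,box=None):
    m=m.astype(np.uint8)
    if box:
        k=np.zeros_like(m); x0,y0,x1,y1=box; k[y0:y1,x0:x1]=1; m=m*k
    cs,_=cv2.findContours(m,cv2.RETR_EXTERNAL,cv2.CHAIN_APPROX_NONE)
    return max(cs,key=cv2.contourArea)
def rect(P):
    (c,s,a)=cv2.minAreaRect((P[:,:2]*1000).astype(np.float32)); return np.round(c,1),np.round(s,1),round(a,2)
def shot(name,fn):
    st=manip.get_state(); p,d=snapshot(name); cv2.imwrite(f'pics/{fn}.png',p); np.save(f'pics/{fn}.npy',d); return st,p,d
E
python3 - <<'E'
from h import *
p=cv2.imread('pics/top0.png');D=np.load('pics/top0.npy');H=hsv(p)
blue=(H[...,0]>105)&(H[...,0]<130)&(H[...,1]>150)
for b,z in [((140,145,225,235),.074),((340,255,410,320),.024)]:
    c=biggest(blue,b)[:,0]; print('tray',rect(onz('top',c,z)))
    hd=(H[...,1]<80)&(H[...,2]>140)
    x0,y0,x1,y1=cv2.boundingRect(c); h=biggest(hd,(x0+12,y0+8,x0+x1-12,y0+y1-8))[:,0]
    print('handle px',cv2.minAreaRect(h)); print(rect(onz('top',h,z+.03)))
    m=h.mean(0); print('depth pt',dep('top',m,D))
    print('rim depth', np.median(dep('top',c,D)[:,2]))
g=(H[...,0]>50)&(H[...,0]<75)&(H[...,1]>120)
c=biggest(g,(255,150,365,255))[:,0]; print('mat',rect(onz('top',c,.01)), np.median(dep('top',c,D)[:,2]))
# grey tray region
cv2.imwrite('pics/c0.png',cv2.resize(p[140:240,130:240],None,fx=5,fy=5,interpolation=cv2.INTER_CUBIC))
s=cv2.imread('pics/scene0.png');cv2.imwrite('pics/c1.png',cv2.resize(s[150:240,200:310],None,fx=6,fy=6,interpolation=cv2.INTER_CUBIC))
E
```

```text
tray (array([581.5, 139.1]), array([139.3, 129.5]), 2.17)
handle px ((181.5, 186.0), (34.0, 9.0), 90.0)
(array([579.9, 136.3]), array([76.8, 19.9]), 2.55)
depth pt [[0.57993241 0.1367499  0.1042749 ]]
rim depth 0.07193631823457758
tray (array([ 369. , -310.6]), array([88.9, 97.1]), 7.2)
handle px ((372.75384521484375, 286.0307922363281), (4.713320255279541, 17.116792678833008), 82.87498474121094)
(array([ 367.6, -302.2]), array([10.7, 39.8]), 8.09)
depth pt [[ 0.36780705 -0.30503272  0.04392104]]
rim depth 0.011453280214927086
mat (array([ 566.1, -154.3]), array([188.6, 179.3]), 10.56) 0.0089065018258625
```

View pics/c0.png

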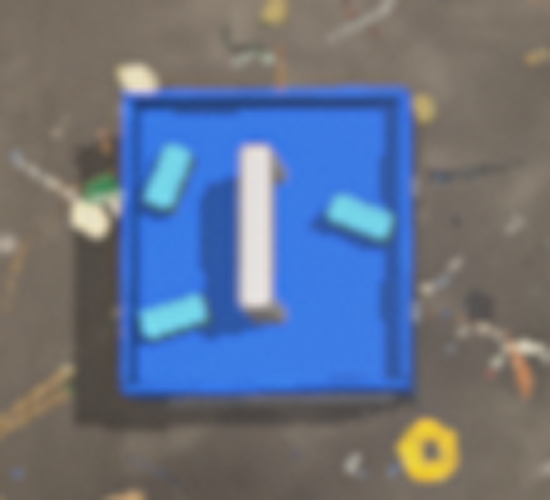

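View pics/c1.png

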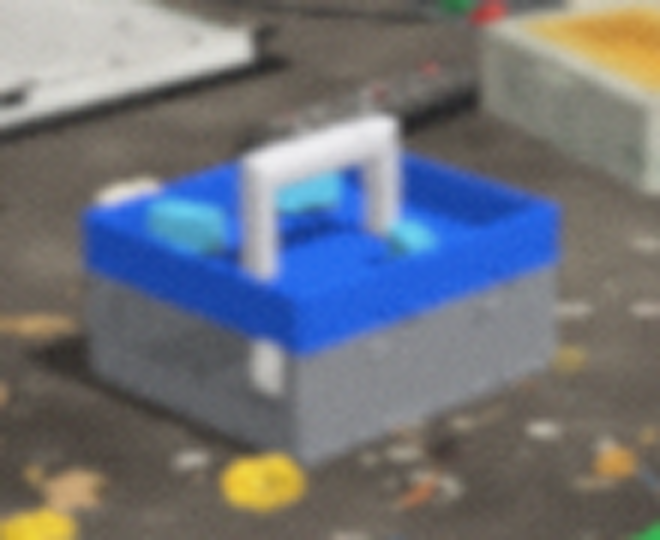

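The crop confirms the choice: the blue tray on the grey one measures 139x129 mm with its rim at z≈0.074. The decoy is about 97x89 mm. Handle is at about (0.580, 0.137), yaw about 2.2°; mat centre is at (0.566, -0.154). Moving above the handle.

{"api": "move_arm", "payload": {"targets": [[1,0,0,0,6.2],[1,0,0,0,6.2],[1,0,0,0,6.2],[1,0,0,0,6.2],[1,-30,-14,0,0],[1,-30,-14,0,0],[1,-30,-14,0,0],[1,-30,-14,0,0],[1,-30,-14,0,0],[1,-30,-14,0,0],[1,-30,-14,0,0],[1,-30,-14,0,0],[1,-30,-14,0,0],[1,-30,-14,0,0],[1,-30,-14,0,0],[1,-30,-14,0,0],[1,-30,-14,0,0],[1,-30,-14,0,0],[1,-30,-14,0,0],[1,-30,-14,0,0]], "force": 80}}

```text
t: 1.77
tool_pos: [0.5002, -0.0901, 0.2003]
eef_rot: [[0.037, -0.999, -0.001], [-0.999, -0.037, -0.0], [0.0, 0.001, -1.0]]
force: [0.8, -0.9, 0.2]
grip_width: 0.0856
```

{"api": "move_arm", "payload": {"targets": [[1,-28,-11,0,0],[1,-28,-11,0,0],[1,-28,-11,0,0],[1,-28,-11,0,0],[1,-28,-11,0,0],[1,-28,-11,0,0],[1,-28,-11,0,0],[1,-28,-11,0,0],[1,0,0,0,0],[1,0,0,0,0]]}}

```text
t: 2.6
tool_pos: [0.5793, 0.1386, 0.2]
eef_rot: [[0.042, -0.999, -0.001], [-0.999, -0.042, 0.001], [-0.001, 0.001, -1.0]]
force: [-0.4, -0.3, 0.5]
grip_width: 0.0852
```

Run:
```python
from h import *
st,p,d=shot('wrist','w1'); print(np.round(st['tool_pos'],4),st['t'])
H=hsv(p)
hd=(H[...,1]<80)&(H[...,2]>140)
c=biggest(hd,(200,100,380,400))[:,0]; print(cv2.boundingRect(c)); print(rect(onz('wrist',c,.104,st)))
```

```text
[0.5793 0.1386 0.2   ] 2.6
(204, 133, 176, 267)
(array([508.2, 125.2]), array([240.6, 140. ]), 6.75)
```

View pics/w1.png

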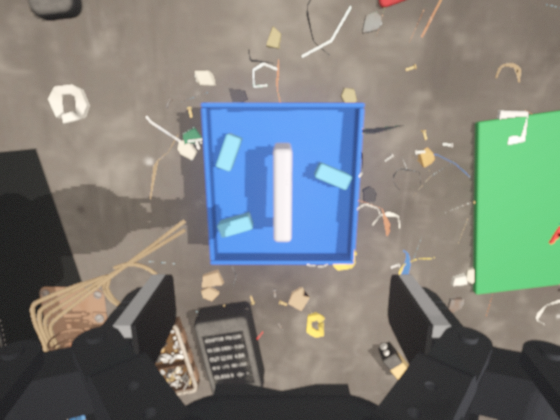

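Run:
```python
from h import *
p=cv2.imread('pics/w1.png');st=manip.get_state(); H=hsv(p)
hd=(H[...,1]<90)&(H[...,2]>130)
c=biggest(hd,(255,130,310,255))[:,0]; print(cv2.boundingRect(c)); print(rect(onz('wrist',c,.104,st)))
b=(H[...,0]>100)&(H[...,0]<130)&(H[...,1]>150)
c=biggest(b,(180,80,390,280))[:,0];print(rect(onz('wrist',c,.074,st)))
```

```text
(273, 143, 20, 99)
(array([586.5, 135.3]), array([77. , 14.5]), 1.77)
(array([584. , 135.8]), array([135.4, 127. ]), 2.16)
```

{"api": "move_arm", "payload": {"targets": [[0.5,2,-3,15,0.3],[0.5,0,0,20,0],[0.5,0,0,20,0],[0.5,0,0,20,0],[0.5,0,0,20,0],[0.5,0,0,15,0],[0.5,0,0,10,0],[0.5,0,0,5,0],[0.5,0,0,0,0],[0,0,0,0,0],[0,0,0,0,0],[0,0,0,0,0],[0,0,0,0,0],[0,0,0,0,0],[0,0,0,0,0],[0,0,0,0,0],[0,0,0,0,0]]}}

```text
t: 4.07
tool_pos: [0.5831, 0.1336, 0.0758]
eef_rot: [[0.032, -0.999, 0.0], [-0.999, -0.032, 0.0], [-0.0, -0.0, -1.0]]
force: [0.7, -0.2, -0.5]
grip_width: -0.0003
```

Grip reads shut with nothing held, so I'll look.

Run:
```python
from h import *
st,p,d=shot('wrist','w2'); print(np.round(st['tool_pos'],4),st['t'],st['grip_width'])
s,p2,d=shot('scene','s2'); cv2.imwrite('pics/s2c.png',cv2.resize(p2[100:280,160:360],None,fx=4,fy=4)[:600,:800])
```

```text
[0.5831 0.1336 0.0758] 4.0667 -0.00033328324270810787
```

View pics/w2.png

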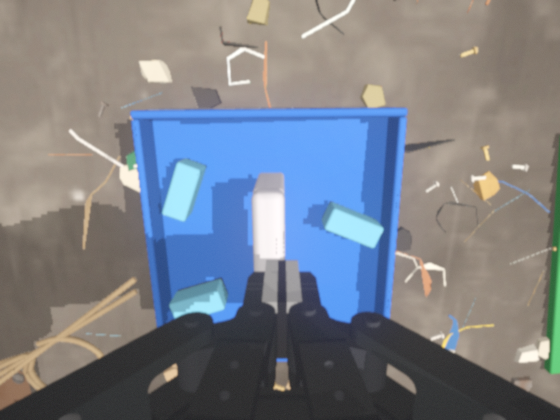

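View pics/s2c.png

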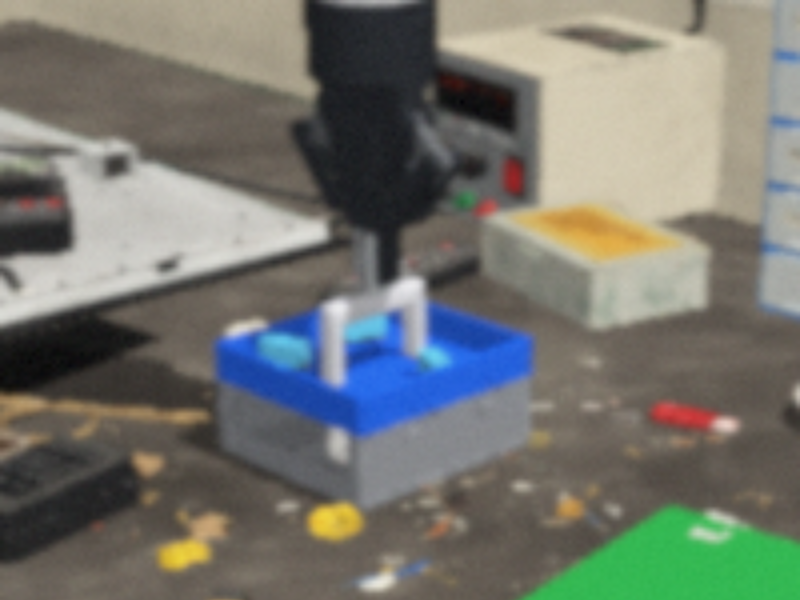

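Run:
```python
from h import *
st=manip.get_state(); d=np.load('pics/w2.npy')
c=calibration('wrist');M=np.linalg.inv(np.array(c['mount']))
def pr(P): q=M[:3,:3]@P+M[:3,3]; return c['fx']*q[0]/q[2]+c['cx'],c['fy']*q[1]/q[2]+c['cy'],q[2]
print('tcp px',pr(np.zeros(3)),pr(np.array([0,0,-.019])))
for uv in [(270,180),(270,210),(270,230),(270,250),(282,268),(282,275),(282,300),(282,340),(220,150),(270,114)]:
    print(uv,d[uv[1],uv[0]],np.round(dep('wrist',uv,d,st),4))
D=np.load('pics/s2.npy');p=cv2.imread('pics/s2.png')
R=cv2.Rodrigues(calibration('scene')['rvec'])[0]; 
cs=calibration('scene');q=R@np.array(st['tool_pos'])+cs['tvec'];print('tcp in scene',cs['fx']*q[0]/q[2]+cs['cx'],cs['fy']*q[1]/q[2]+cs['cy'],q[2])
for uv in [(243,176),(265,171),(254,174),(250,160),(260,165),(250,170),(253,168)]: print(uv,p[uv[1],uv[0]],np.round(dep('scene',uv,D),4))
```

```text
tcp px (np.float64(281.332807050411), np.float64(251.2501046894781), np.float64(0.1870210146001747)) (np.float64(281.33131522526753), np.float64(267.0043179207847), np.float64(0.16880676300238523))
(270, 180) 0.17364064 [[0.6208 0.1402 0.0784]]
(270, 210) 0.15043336 [[0.6135 0.1392 0.1048]]
(270, 230) 0.15332349 [[0.6046 0.1391 0.1044]]
(270, 250) 0.15573744 [[0.5955 0.1389 0.1046]]
(282, 268) 0.14114344 [[0.5946 0.1337 0.1201]]
(282, 275) 0.13667962 [[0.594  0.1337 0.125 ]]
(282, 300) 0.118771926 [[0.5941 0.1337 0.1436]]
(282, 340) 0.12277994 [[0.5791 0.1333 0.1439]]
(220, 150) 0.19375202 [[0.6314 0.1679 0.054 ]]
(270, 114) 0.16831051 [[0.6513 0.141  0.0749]]
tcp in scene 254.4245781554975 184.0764129741089 1.1932756312624195
(243, 176) [229 226 226] [[0.551  0.1357 0.1032]]
(265, 171) [189 187 187] [[0.6148 0.1311 0.1018]]
(254, 174) [164 159 160] [[0.5802 0.1307 0.1025]]
(250, 160) [100  97  97] [[0.572  0.1342 0.1378]]
(260, 165) [110 110 113] [[0.5904 0.1204 0.1249]]
(250, 170) [107 107 109] [[0.5753 0.1392 0.1114]]
(253, 168) [114 113 110] [[0.5733 0.1255 0.1201]]
```

Run:
```python
from h import *
p=cv2.imread('pics/w2.png')
cv2.imwrite('pics/w2c.png',cv2.resize(p[160:420,180:400],None,fx=2.3,fy=2.3,interpolation=cv2.INTER_CUBIC))
p=cv2.imread('pics/s2.png')
cv2.imwrite('pics/s2d.png',cv2.resize(p[140:215,210:310],None,fx=8,fy=8,interpolation=cv2.INTER_CUBIC))
st,p,D=shot('top','t2'); cv2.imwrite('pics/t2c.png',cv2.resize(p[140:240,130:240],None,fx=6,fy=6,interpolation=cv2.INTER_CUBIC))
d=np.load('pics/w2.npy')
for v in range(236,300,5): print(v,[round(float(dep('wrist',(u,v),d,st)[0,2]),3) for u in range(254,310,4)])
```

```text
236 [0.103, 0.104, 0.104, 0.104, 0.104, 0.104, 0.104, 0.104, 0.055, 0.055, 0.054, 0.055, 0.055, 0.054]
241 [0.104, 0.104, 0.104, 0.104, 0.103, 0.104, 0.104, 0.102, 0.054, 0.055, 0.054, 0.055, 0.055, 0.055]
246 [0.103, 0.104, 0.104, 0.104, 0.104, 0.104, 0.104, 0.104, 0.054, 0.054, 0.055, 0.055, 0.054, 0.054]
251 [0.103, 0.104, 0.104, 0.105, 0.104, 0.104, 0.104, 0.103, 0.054, 0.053, 0.054, 0.054, 0.054, 0.054]
256 [0.102, 0.104, 0.103, 0.104, 0.105, 0.104, 0.104, 0.104, 0.054, 0.055, 0.054, 0.055, 0.054, 0.054]
261 [0.104, 0.104, 0.104, 0.112, 0.112, 0.112, 0.112, 0.112, 0.112, 0.112, 0.114, 0.055, 0.054, 0.054]
266 [0.101, 0.105, 0.105, 0.117, 0.118, 0.117, 0.118, 0.117, 0.118, 0.117, 0.118, 0.117, 0.055, 0.054]
271 [0.114, 0.113, 0.114, 0.122, 0.121, 0.121, 0.12, 0.121, 0.122, 0.121, 0.122, 0.121, 0.112, 0.113]
276 [0.118, 0.117, 0.117, 0.126, 0.126, 0.125, 0.125, 0.126, 0.126, 0.126, 0.126, 0.126, 0.118, 0.118]
281 [0.121, 0.122, 0.122, 0.13, 0.13, 0.13, 0.131, 0.129, 0.13, 0.13, 0.129, 0.13, 0.121, 0.122]
286 [0.126, 0.126, 0.126, 0.133, 0.134, 0.134, 0.135, 0.133, 0.134, 0.134, 0.133, 0.134, 0.126, 0.127]
291 [0.128, 0.13, 0.13, 0.137, 0.137, 0.137, 0.137, 0.137, 0.137, 0.138, 0.136, 0.137, 0.13, 0.13]
296 [0.135, 0.134, 0.141, 0.141, 0.141, 0.14, 0.142, 0.141, 0.141, 0.141, 0.14, 0.141, 0.133, 0.133]
```

View pics/w2c.png

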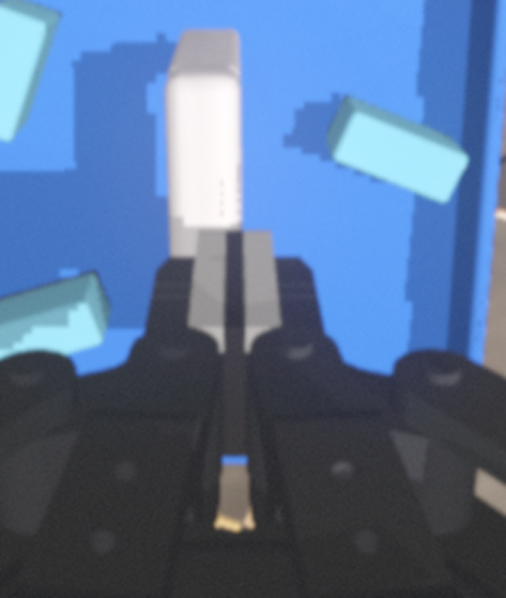

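View pics/s2d.png

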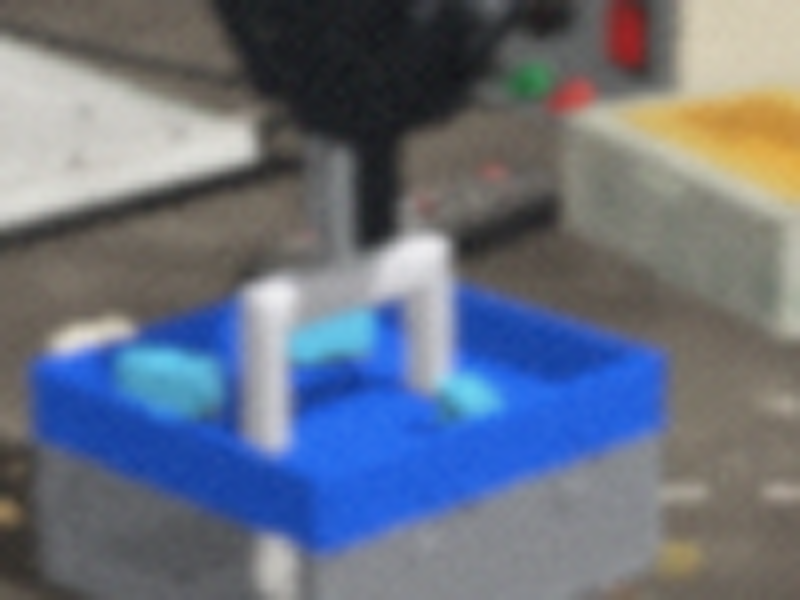

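Run:
```python
from h import *
M=np.array(calibration('wrist')['mount']);c=calibration('wrist')
def tool(u,v,d):
    z=float(d[v,u]); return np.round((M[:3,:3]@(z*np.array([(u-c['cx'])/c['fx'],(v-c['cy'])/c['fy'],1]))+M[:3,3])*1000,1)
d=np.load('pics/w2.npy')
for uv in [(270,258),(270,259),(270,260),(270,262),(290,259),(290,260),(290,263),(282,262),(256,270),(256,272),(312,272)]: print(uv,tool(*uv,d))
d=np.load('pics/w1.npy');print('open')
for uv in [(160,272),(170,278),(165,285),(172,300),(155,320),(395,275),(400,280),(392,300),(390,290)]: print(uv,tool(*uv,d))
```

```text
(270, 258) [ -4.9  -9.2 -29.5]
(270, 259) [ -4.9  -8.4 -28.8]
(270, 260) [ -4.7 -10.9 -35.6]
(270, 262) [ -4.6 -11.2 -38.1]
(290, 259) [ 5.  13.8 21.4]
(290, 260) [  3.6 -10.7 -35.2]
(290, 263) [  3.5 -10.8 -38.4]
(282, 262) [  0.3 -10.9 -37.6]
(256, 270) [-11.2  -2.4 -27.3]
(256, 272) [-10.4  -6.9 -38.5]
(312, 272) [18.2 22.8 22.8]
open
(160, 272) [-136.8  107.6  198.4]
(170, 278) [-42.6  -9.  -47.9]
(165, 285) [-43.   -8.7 -53. ]
(172, 300) [-42.9   0.9 -47.1]
(155, 320) [-42.8  -2.5 -66.2]
(395, 275) [ 43.1 -10.6 -48.8]
(400, 280) [ 43.9 -10.3 -52.5]
(392, 300) [ 42.9   0.  -48.9]
(390, 290) [ 42.9  -2.3 -45.3]
```

Measured in the wrist depth, the fingertips end about 34 mm short of the stated TCP (both open and shut; a cross-check on the bar's top at z=0.104 agrees). That's why the fingers shut just above the bar. I'll use "true tip = TCP + 34 mm" from here, descend with force checks, and re-centre by -4.5 mm in x.

{"api": "move_arm", "payload": {"targets": [[0.6,0,0,-10,0],[0.6,-2.5,0,0,0],[0.6,-2,0,0,0],[0.6,0,0,0,0],[0.6,0,0,0,0],[0.6,0,0,10,0],[0.6,0,0,7,0],[0.6,0,0,7,0],[0.6,0,0,7,0],[0.6,0,0,7,0],[0.6,0,0,6,0],[0.6,0,0,0,0],[0.6,0,0,0,0]]}}

```text
t: 5.3
tool_pos: [0.5825, 0.138, 0.041]
eef_rot: [[0.032, -0.999, -0.001], [-0.999, -0.032, -0.0], [0.0, 0.001, -1.0]]
force: [0.9, 0.4, 0.7]
grip_width: 0.0513
```

Run:
```python
from h import *
st,p,d=shot('wrist','w3'); print(np.round(st['tool_pos'],4),st['t'],st['grip_width'],st['force'])
```

```text
[0.5825 0.138  0.041 ] 5.3 0.051286453336578795 [0.87163991 0.44244645 0.70222551]
```

View pics/w3.png

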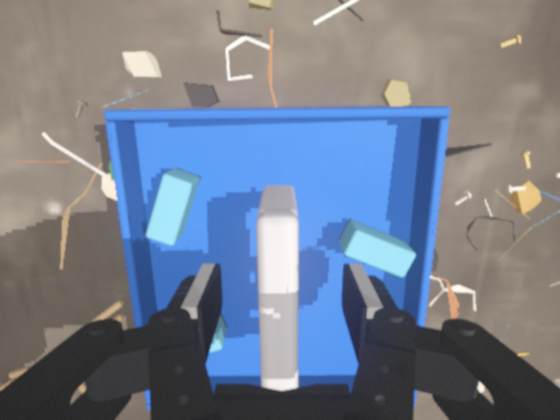

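The bar (column 278) sits between the open fingers (columns 205 and 365). Closing.

{"api": "move_arm", "payload": {"targets": [[0,0,0,0,0],[0,0,0,0,0],[0,0,0,0,0],[0,0,0,0,0],[0,0,0,0,0],[0,0,0,0,0],[0,0,0,0,0],[0,0,0,0,0]]}}

```text
t: 6.02
tool_pos: [0.5835, 0.1384, 0.0424]
eef_rot: [[0.032, -0.999, 0.001], [-0.999, -0.032, 0.0], [-0.0, -0.001, -1.0]]
force: [-0.7, 0.0, 5.9]
grip_width: 0.0125
```

{"api": "move_arm", "payload": {"targets": [[0,0,0,0,0],[0,0,0,-4,0],[0,0,0,-5,0],[0,0,0,-6,0],[0,0,0,-10,0],[0,0,0,-15,0],[0,0,0,-15,0],[0,0,0,0,0],[0,0,0,0,0]]}}

```text
t: 6.77
tool_pos: [0.584, 0.1384, 0.0979]
eef_rot: [[0.032, -0.999, 0.003], [-0.999, -0.032, 0.001], [-0.001, -0.003, -1.0]]
force: [-0.7, 0.8, -6.2]
grip_width: 0.0127
```

Run:
```python
from h import *
st,p,d=shot('wrist','w4'); print(np.round(st['tool_pos'],4),st['t'],st['grip_width'],st['force'],st['torque'])
shot('scene','s4'); shot('top','t4')
p=cv2.imread('pics/s4.png');q=cv2.resize(p[110:240,180:320],None,fx=4,fy=4);w=cv2.resize(cv2.imread('pics/w4.png'),None,fx=.4,fy=.4)
q[:w.shape[0],-w.shape[1]:]=w; cv2.imwrite('pics/m4.png',q)
```

```text
[0.584  0.1384 0.0979] 6.7667 0.01272780929304074 [-0.66937299  0.82377062 -6.21610314] [-0.06266875  0.05848724 -0.02271311]
```

View pics/m4.png

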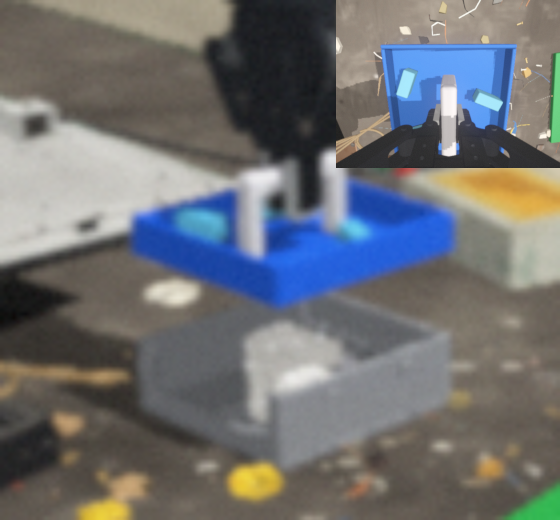

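{"api": "move_arm", "payload": {"targets": [[0,5,0,0,0],[0,12,1,0,0],[0,20,2,0,0],[0,24,2,0,0],[0,24,2,0,0],[0,24,2,0,0],[0,24,2,0,0],[0,24,2,0,0],[0,24,2,0,0],[0,24,2,0,0],[0,24,2,0,0],[0,24,2,0,0],[0,20,2,0,0],[0,12,2,0,0],[0,6,1,0,0],[0,0,0,15,0],[0,0,0,20,0],[0,0,0,20,0],[0,0,0,12,0],[0,0,0,8,0]]}}

```text
t: 8.58
tool_pos: [0.5645, -0.152, 0.0196]
eef_rot: [[0.033, -0.999, -0.004], [-0.999, -0.033, 0.002], [-0.002, 0.004, -1.0]]
force: [0.5, -0.1, -5.1]
grip_width: 0.013
```

{"api": "move_arm", "payload": {"targets": [[0,0,0,5,0],[0,0,0,3,0],[0,0,0,2,0],[0,0,0,1,0],[0,0,0,1,0],[0,0,0,0,0],[0,0,0,0,0]]}}

```text
t: 9.17
tool_pos: [0.5667, -0.1537, 0.0103]
eef_rot: [[0.032, -0.999, 0.001], [-0.999, -0.032, -0.0], [0.0, -0.001, -1.0]]
force: [-0.8, -0.5, -5.0]
grip_width: 0.0125
```

{"api": "move_arm", "payload": {"targets": [[0,0,0,1,0],[0,0,0,1,0],[0,0,0,0.5,0],[0,0,0,0,0]]}}

```text
t: 9.5
tool_pos: [0.5667, -0.1538, 0.0084]
eef_rot: [[0.032, -1.0, 0.001], [-1.0, -0.032, -0.0], [0.0, -0.001, -1.0]]
force: [-3.2, 0.7, 3.5]
grip_width: 0.0129
```

{"api": "move_arm", "payload": {"targets": [[0,0,0,0,0],[0,0,0,0,0],[0.6,0,0,0,0],[0.6,0,0,0,0],[0.6,0,0,0,0],[0.6,0,0,0,0],[0.6,0,0,0,0],[0.6,0,0,0,0]]}}

```text
t: 10.17
tool_pos: [0.5663, -0.1536, 0.0071]
eef_rot: [[0.032, -0.999, 0.0], [-0.999, -0.032, 0.0], [-0.0, -0.0, -1.0]]
force: [-0.4, 0.7, 1.0]
grip_width: 0.0512
```

{"api": "move_arm", "payload": {"targets": [[0.6,0,0,-10,0],[0.6,0,0,-20,0],[0.6,0,0,-25,0],[0.6,0,0,-25,0],[0.6,0,0,-25,0],[0.6,0,0,-25,0],[0.6,-20,0,-15,0],[0.6,-25,0,0,0],[0.6,-25,0,0,0],[0.6,-25,0,0,0],[0.6,-25,0,0,0],[0.6,-25,0,0,0],[0.6,-25,0,0,0],[0.6,-25,0,0,0],[0.6,-10,0,0,0],[0.6,0,0,0,0],[0.6,0,0,0,0]]}}

```text
t: 11.58
tool_pos: [0.5598, 0.0507, 0.1525]
eef_rot: [[0.033, -0.999, 0.0], [-0.999, -0.033, -0.001], [0.001, -0.0, -1.0]]
force: [-0.2, -0.7, 0.3]
grip_width: 0.0511
```

Run:
```python
from h import *
st,p,d=shot('wrist','w5'); print(np.round(st['tool_pos'],4),st['t'],st['grip_width'],st['force'])
np.savez('pics/st5.npz',p=st['tool_pos'],R=st['eef_rot'])
shot('top','t5');shot('scene','s5')
p=cv2.imread('pics/t5.png'); cv2.imwrite('pics/t5c.png',p[100:310,120:420].repeat(2,0).repeat(2,1))
```

```text
[0.5598 0.0507 0.1525] 11.5833 0.05113652315026121 [-0.18362687 -0.68310527  0.27465392]
```

View pics/w5.png

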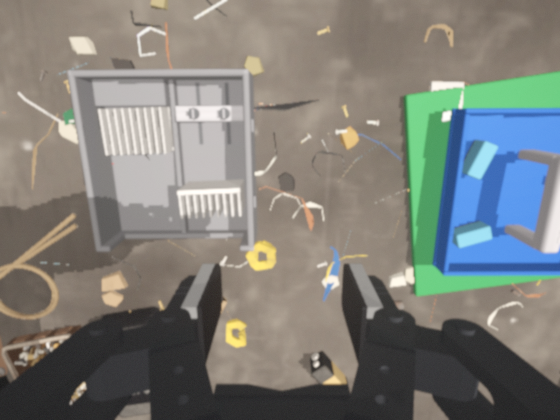

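View pics/t5c.png

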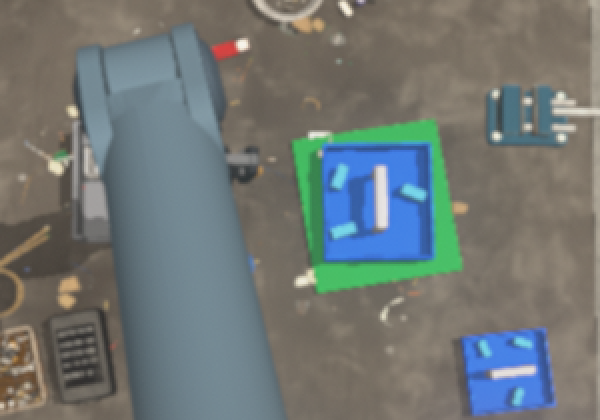

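Run:
```python
from h import *
s=np.load('pics/st5.npz'); st={'tool_pos':s['p'],'eef_rot':s['R']}
d=np.load('pics/w5.npy');p=cv2.imread('pics/w5.png')
V,U=np.mgrid[50:260,60:270]
P=dep('wrist',np.c_[U.ravel(),V.ravel()],d,st)
z=P[:,2]
def sel(z0,z1,box=None):
    m=(z>z0)&(z<z1); return P[m]
rim=sel(.046,.054); print('rim',rect(rim),len(rim))
# grey tray frame: x axis yaw 
top=onz  # noqa
c,sz,a=cv2.minAreaRect((rim[:,:2]).astype(np.float32)); print(c,sz,a)
yaw=np.deg2rad(2.15); c=np.array(c)
X=np.array([np.cos(yaw),np.sin(yaw)]);Y=np.array([-X[1],X[0]])
L=np.c_[(P[:,:2]-c)@X,(P[:,:2]-c)@Y,z]*1000
np.save('pics/L.npy',L.reshape(210,210,3))
def ext(m,n): 
    q=L[m]; print(n,len(q),np.round(np.percentile(q,[1,5,50,95,99],axis=0),1).tolist())
inn=(L[:,1]<-4)&(L[:,1]>-58)
ext(inn&(L[:,2]>40)&(L[:,2]<48)&(L[:,0]<40)&(L[:,0]>-60),'sink top')
ext(inn&(L[:,2]>25)&(L[:,2]<31)&(L[:,0]>15)&(L[:,0]<63),'stop top')
ext((L[:,1]>4)&(L[:,1]<58)&(L[:,2]>31)&(L[:,2]<38)&(abs(L[:,0])<63),'good top')
ext(inn&(L[:,2]<13)&(L[:,2]>5)&(abs(L[:,0])<60),'floor')
cv2.imwrite('pics/w5c.png',cv2.resize(p[55:260,60:270],None,fx=2.8,fy=2.8,interpolation=cv2.INTER_CUBIC))
```

```text
rim (array([584.6, 140.1]), array([139.9, 130.6]), 2.28) 4676
(0.5845763087272644, 0.1400652527809143) (0.1399451494216919, 0.13059218227863312) 2.279277801513672
sink top 1129 [[-41.9, -54.8, 40.3], [-40.4, -53.8, 40.8], [-27.0, -30.1, 45.8], [-18.5, -7.3, 47.2], [-17.9, -6.2, 47.7]]
stop top 833 [[33.2, -57.7, 27.0], [33.4, -56.1, 27.6], [38.8, -31.8, 28.8], [44.1, -6.7, 30.0], [44.7, -4.9, 30.7]]
good top 1339 [[7.9, 4.9, 31.1], [9.1, 5.5, 31.3], [26.0, 29.3, 33.4], [41.5, 52.6, 34.8], [42.9, 53.5, 35.3]]
floor 5476 [[-59.0, -55.7, 8.6], [-55.3, -54.1, 9.1], [11.7, -30.4, 10.4], [56.7, -6.6, 11.6], [59.7, -4.5, 12.2]]
```

View pics/w5c.png

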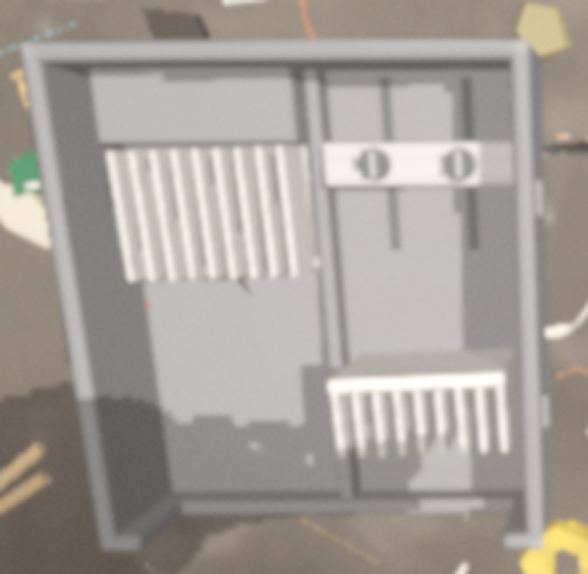

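Standing sink (picture 210,200) spans tray x −42…−18, y centre −30. The stop's face is at x≈+33 and the neighbour lies untouched at the left. Heights check out (rim 50, sink top 46, stop top 28, floor 10). Moving shut fingers in front of the sink's fins.

{"api": "move_arm", "payload": {"targets": [[0,-10,6,0,0],[0,-16,9,0,0],[0,-16,9,0,0],[0,-10,7,0,0],[0,-5,3,0,0],[0,0,0,15,0],[0,0,0,25,0],[0,0,0,25,0],[0,0,0,25,0],[0,0,0,20,0],[0,0,0,15,0],[0,0,0,5,0],[0,0,0,0,0],[0,0,0,0,0]], "force": 60}}

```text
t: 12.9
tool_pos: [0.5244, 0.107, 0.0226]
eef_rot: [[0.031, -1.0, 0.001], [-1.0, -0.031, -0.0], [0.0, -0.001, -1.0]]
force: [0.0, 0.3, 0.1]
grip_width: 0.0002
```

Run:
```python
from h import *
st,p,d=shot('wrist','w6'); print(np.round(st['tool_pos'],4),st['t'],st['grip_width'],st['force'])
```

```text
[0.5244 0.107  0.0226] 12.9 0.0001795258794967928 [0.03403693 0.29615896 0.12667488]
```

View pics/w6.png

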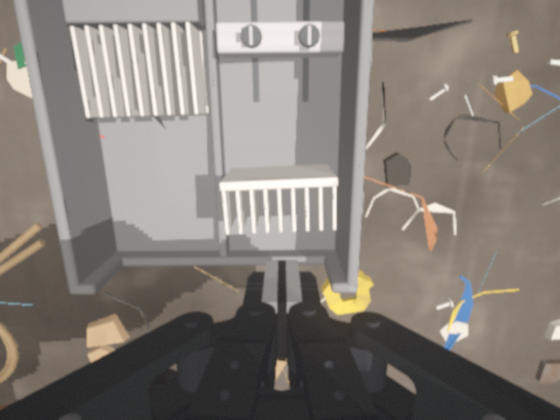

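{"api": "move_arm", "payload": {"targets": [[0,0,0,10,0],[0,0,0,7,0],[0,0,0,2,0],[0,0,0,0,0],[0,0,-3,0,0],[0,0,-3,0,0],[0,0,-2,0,0],[0,0,-2,0,0],[0,0,-2,0,0],[0,0,-2,0,0],[0,0,0,0,0]]}}

```text
t: 13.87
tool_pos: [0.5386, 0.1077, 0.0034]
eef_rot: [[0.032, -0.999, 0.001], [-0.999, -0.032, 0.0], [-0.0, -0.001, -1.0]]
force: [-0.4, -0.3, 1.0]
grip_width: 0.0
```

Run:
```python
from h import *
st,p,d=shot('wrist','w7'); print(np.round(st['tool_pos'],4),st['t'],st['grip_width'],st['force'])
```

```text
[0.5386 0.1077 0.0034] 13.8667 1.584847980040733e-05 [-0.4255557  -0.28874316  0.96517625]
```

View pics/w7.png

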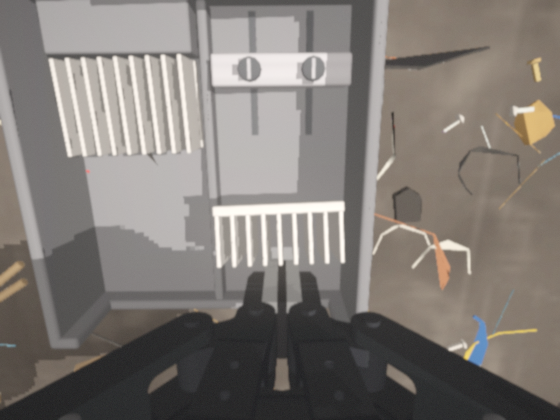

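{"api": "move_arm", "payload": {"targets": [[0,0,-2,0,0],[0,0,-2,0,0],[0,0,-2,0,0],[0,0,-2,0,0],[0,0,0,0,0]]}}

```text
t: 14.33
tool_pos: [0.5468, 0.1079, 0.0033]
eef_rot: [[0.031, -1.0, 0.001], [-1.0, -0.031, 0.0], [-0.0, -0.001, -1.0]]
force: [0.9, -0.3, 1.5]
grip_width: 0.0002
```

Run:
```python
from h import *
st,p,d=shot('wrist','w8'); print(np.round(st['tool_pos'],4),st['t'],st['grip_width'],st['force'])
```

```text
[0.5468 0.1079 0.0033] 14.3333 0.00019505358667632128 [ 0.91075408 -0.30711034  1.49162243]
```

View pics/w8.png

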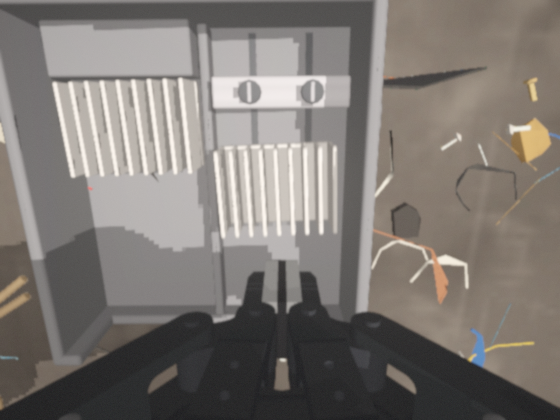

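Run:
```python
from h import *
st=manip.get_state(); d=np.load('pics/w8.npy')
V,U=np.mgrid[20:262,208:350]
P=dep('wrist',np.c_[U.ravel(),V.ravel()],d,st)
c=np.array([.5846,.1401]);a=np.deg2rad(2.22);X=np.array([np.cos(a),np.sin(a)]);Y=np.array([-X[1],X[0]])
L=np.c_[(P[:,:2]-c)@X,(P[:,:2]-c)@Y,P[:,2]]*1000
def e(m,n): print(n,m.sum(),np.round(np.percentile(L[m],[1,5,50,95,99],axis=0),1).tolist())
inn=(L[:,1]<-4)&(L[:,1]>-58)
e(inn&(L[:,2]>30)&(L[:,2]<40)&(L[:,0]>-25)&(L[:,0]<31),'sink'); e(inn&(L[:,2]>24)&(L[:,2]<31)&(L[:,0]>25)&(L[:,0]<63),'stop')
m=inn&(L[:,2]>31)&(L[:,2]<38)&(L[:,0]>-25)&(L[:,0]<31); print(rect(P[m]))
print('tcp tray',((st['tool_pos'][:2]-c)@X,(st['tool_pos'][:2]-c)@Y))
```

```text
sink 3662 [[-18.5, -53.3, 30.3], [-16.7, -52.5, 31.1], [0.1, -28.8, 33.8], [15.7, -5.7, 34.9], [17.1, -4.9, 35.3]]
stop 3534 [[32.2, -57.4, 27.1], [32.6, -55.6, 27.6], [38.1, -31.3, 28.7], [43.5, -6.5, 29.8], [43.9, -4.8, 30.3]]
(array([584.8, 111.1]), array([36.3, 48.9]), 4.33)
tcp tray (np.float64(-0.03938281783989877), np.float64(-0.030736512554759374))
```

Tipped: the sink now lies flat (top z 34, tray x −18…+17), 15 mm short of the stop. Lower and push.

{"api": "move_arm", "payload": {"targets": [[0,0,0,8,0],[0,0,0,8,0],[0,0,0,4,0],[0,0,0,0,0],[0,0,-4,0,0],[0,0,-3,0,0],[0,0,-2,0,0],[0,0,-2,0,0],[0,0,-2,0,0],[0,0,-2,0,0],[0,0,-2,0,0],[0,0,-2,0,0],[0,0,-1,0,0],[0,0,0,0,0]]}}

```text
t: 15.55
tool_pos: [0.5664, 0.1085, -0.0168]
eef_rot: [[0.032, -1.0, 0.001], [-1.0, -0.032, 0.0], [-0.0, -0.001, -1.0]]
force: [0.4, 0.0, -0.5]
grip_width: 0.0004
```

```bash
cat > me.py <<'E'
from h import *
import sys
st,p,d=shot('wrist',sys.argv[1]); print(np.round(st['tool_pos'],4),st['t'],np.round(st['force'],1))
V,U=np.mgrid[10:262,208:350]
P=dep('wrist',np.c_[U.ravel(),V.ravel()],d,st)
c=np.array([.5846,.1401]);a=np.deg2rad(2.22);X=np.array([np.cos(a),np.sin(a)]);Y=np.array([-X[1],X[0]])
L=np.c_[(P[:,:2]-c)@X,(P[:,:2]-c)@Y,P[:,2]]*1000
def e(m,n): print(n,m.sum(),np.round(np.percentile(L[m],[1,5,50,95,99],axis=0),1).tolist())
inn=(L[:,1]<-4)&(L[:,1]>-58)
e(inn&(L[:,2]>31)&(L[:,2]<40)&(L[:,0]>-25)&(L[:,0]<36),'sink'); e(inn&(L[:,2]>24)&(L[:,2]<31)&(L[:,0]>25)&(L[:,0]<63),'stop')
print('tcp tray',((st['tool_pos'][:2]-c)@X,(st['tool_pos'][:2]-c)@Y))
E
python3 me.py w9
```

```text
[ 0.5664  0.1085 -0.0168] 15.55 [ 0.4  0.  -0.5]
sink 3842 [[-2.2, -54.2, 31.2], [-0.8, -53.5, 31.8], [14.2, -30.0, 33.7], [27.4, -6.7, 34.7], [35.7, -6.0, 35.1]]
stop 4136 [[26.0, -54.8, 24.7], [27.5, -53.3, 27.1], [38.6, -30.2, 28.8], [44.2, -7.4, 29.9], [44.4, -5.9, 30.5]]
tcp tray (np.float64(-0.019370667614851938), np.float64(-0.030883112617206106))
```

View pics/w9.png

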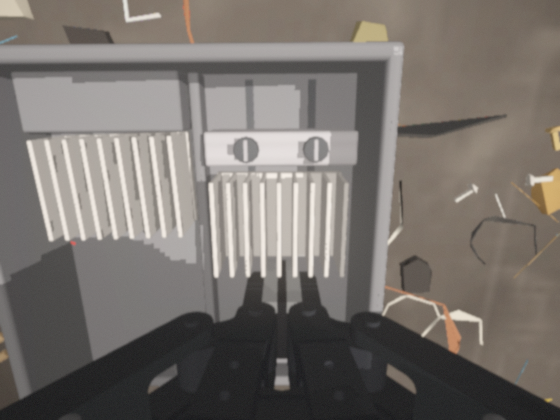

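Sink slides straight; about 5 mm to go.

{"api": "move_arm", "payload": {"targets": [[0,0,-2,0,0],[0,0,-1,0,0],[0,0,-1,0,0],[0,0,0,0,0]]}}

```text
t: 15.93
tool_pos: [0.5702, 0.1087, -0.0168]
eef_rot: [[0.032, -0.999, 0.0], [-0.999, -0.032, 0.0], [-0.0, -0.0, -1.0]]
force: [-0.3, 0.3, 0.3]
grip_width: -0.0001
```

{"api": "move_arm", "payload": {"targets": [[0,0,-0.5,0,0],[0,0,0,0,0]]}}

```text
t: 16.1
tool_pos: [0.5704, 0.1087, -0.0168]
eef_rot: [[0.032, -0.999, -0.0], [-0.999, -0.032, -0.0], [0.0, 0.0, -1.0]]
force: [-0.9, 0.1, 0.5]
grip_width: -0.0001
```

{"api": "move_arm", "payload": {"targets": [[0,0,-0.5,0,0],[0,0,0,0,0]]}}

```text
t: 16.27
tool_pos: [0.5709, 0.1087, -0.0168]
eef_rot: [[0.032, -0.999, 0.0], [-0.999, -0.032, 0.0], [-0.0, -0.0, -1.0]]
force: [-0.9, -0.7, 0.5]
grip_width: -0.0003
```

{"api": "move_arm", "payload": {"targets": [[0,0,-0.5,0,0],[0,0,0,0,0]]}}

```text
t: 16.43
tool_pos: [0.5713, 0.1087, -0.0168]
eef_rot: [[0.032, -0.999, -0.0], [-0.999, -0.032, -0.0], [0.0, 0.0, -1.0]]
force: [-1.0, 0.4, 0.5]
grip_width: 0.0002
```

{"api": "move_arm", "payload": {"targets": [[0,0,-0.5,0,0],[0,0,0,0,0]]}}

```text
t: 16.6
tool_pos: [0.5713, 0.1087, -0.0169]
eef_rot: [[0.032, -0.999, -0.001], [-0.999, -0.032, -0.0], [0.0, 0.001, -1.0]]
force: [-1.2, -0.1, 2.4]
grip_width: 0.0001
```

```bash
python3 me.py w10
```

```text
[ 0.5713  0.1087 -0.0169] 16.6 [-1.2 -0.1  2.4]
sink 3835 [[2.8, -54.2, 31.2], [4.3, -53.5, 31.8], [19.2, -30.0, 33.7], [32.2, -6.7, 34.7], [35.6, -6.0, 35.1]]
stop 4280 [[26.1, -55.0, 24.5], [30.2, -53.3, 26.4], [38.6, -30.2, 28.8], [44.3, -7.2, 30.0], [44.5, -5.6, 30.6]]
tcp tray (np.float64(-0.014461080396363025), np.float64(-0.030863119647441567))
```

{"api": "move_arm", "payload": {"targets": [[0,0,-0.5,0,0],[0,0,0,0,0]]}}

```text
t: 16.82
tool_pos: [0.5714, 0.1086, -0.0169]
eef_rot: [[0.032, -0.999, -0.002], [-0.999, -0.032, -0.001], [0.0, 0.002, -1.0]]
force: [-4.6, -1.0, 2.3]
grip_width: -0.0
```

{"api": "move_arm", "payload": {"targets": [[0,0,-0.5,0,0],[0,0,0,0,0]]}}

```text
t: 16.98
tool_pos: [0.5714, 0.1086, -0.017]
eef_rot: [[0.032, -0.999, -0.003], [-0.999, -0.032, -0.001], [0.001, 0.003, -1.0]]
force: [-4.1, -0.6, 4.6]
grip_width: -0.0003
```

{"api": "move_arm", "payload": {"targets": [[0,0,-0.6,0,0],[0,0,0,0,0],[0,0,0,0,0]]}}

```text
t: 17.23
tool_pos: [0.5714, 0.1086, -0.0171]
eef_rot: [[0.032, -0.999, -0.004], [-0.999, -0.032, -0.001], [0.001, 0.004, -1.0]]
force: [-5.8, -0.9, 5.9]
grip_width: 0.0001
```

{"api": "move_arm", "payload": {"targets": [[0,0,-0.5,0,0],[0,0,0,0,0],[0,0,0,0,0]]}}

```text
t: 17.48
tool_pos: [0.5713, 0.1087, -0.0173]
eef_rot: [[0.032, -0.999, -0.005], [-0.999, -0.032, -0.001], [0.001, 0.005, -1.0]]
force: [-6.9, -0.6, 5.5]
grip_width: 0.0001
```

```bash
python3 me.py w11
```

```text
[ 0.5713  0.1087 -0.0173] 17.4833 [-6.9 -0.6  5.5]
sink 3831 [[3.3, -54.2, 31.2], [4.7, -53.5, 31.8], [19.3, -30.0, 33.7], [32.3, -6.7, 34.7], [35.6, -6.0, 35.1]]
stop 4312 [[26.0, -54.9, 24.6], [29.9, -53.2, 26.4], [38.6, -30.1, 28.8], [44.3, -7.3, 30.0], [44.5, -5.8, 30.6]]
tcp tray (np.float64(-0.014480066361920917), np.float64(-0.030909447341537253))
```

{"api": "move_arm", "payload": {"targets": [[0,0,-0.4,0,0],[0,0,0,0,0],[0,0,0,0,0],[0,0,0,0,0]]}}

```text
t: 17.87
tool_pos: [0.5713, 0.1086, -0.0173]
eef_rot: [[0.032, -0.999, -0.006], [-0.999, -0.032, -0.001], [0.001, 0.006, -1.0]]
force: [-5.5, 0.0, 5.9]
grip_width: 0.0
```

{"api": "move_arm", "payload": {"targets": [[0,0,1,0,0],[0,0,1.5,0,0],[0,0,3,0,0],[0,0,6,0,0],[0,0,0,-15,0],[0,0,0,-30,0],[0,0,0,-30,0],[0,0,0,-30,0],[0,0,0,-30,0],[0,0,10,-15,0],[0,0,20,0,0],[0,0,20,0,0],[0,0,10,0,0],[0,0,0,0,0],[0,0,0,0,0]]}}

```text
t: 19.12
tool_pos: [0.5034, 0.1065, 0.1334]
eef_rot: [[0.032, -0.999, 0.002], [-0.999, -0.032, -0.0], [0.0, -0.002, -1.0]]
force: [0.3, 0.1, 0.2]
grip_width: 0.0001
```

Run:
```python
from h import *
st,p,d=shot('wrist','w12'); print(np.round(st['tool_pos'],4),st['t'],np.round(st['force'],1))
P=dep('wrist',np.indices((420,560))[::-1].reshape(2,-1).T,d,st)
rim=P[(P[:,2]>.047)&(P[:,2]<.053)&(abs(P[:,0]-.585)<.09)&(abs(P[:,1]-.14)<.09)]; print('rim',rect(rim))
c=np.array([.5846,.1401]);a=np.deg2rad(2.22);X=np.array([np.cos(a),np.sin(a)]);Y=np.array([-X[1],X[0]])
L=np.c_[(P[:,:2]-c)@X,(P[:,:2]-c)@Y,P[:,2]]*1000
def e(m,n): print(n,m.sum(),np.round(np.percentile(L[m],[1,5,50,95,99],axis=0),1).tolist(),rect(P[m]))
inn=(L[:,1]<-4)&(L[:,1]>-58)
e(inn&(L[:,2]>31.5)&(L[:,2]<40)&(abs(L[:,0])<60),'sink'); e(inn&(L[:,2]>26)&(L[:,2]<31)&(L[:,0]>34.5)&(L[:,0]<63),'stop')
e((L[:,1]>4)&(L[:,1]<58)&(L[:,2]>31.5)&(L[:,2]<38)&(abs(L[:,0])<62),'good')
```

```text
[0.5034 0.1065 0.1334] 19.1167 [0.3 0.1 0.2]
rim (array([576.9, 139.7]), array([124.9, 130.2]), 2.1)
sink 1427 [[-2.9, -54.4, 31.7], [-1.0, -53.7, 32.1], [18.9, -30.2, 33.7], [40.0, -6.9, 35.0], [41.8, -6.2, 35.5]] (array([605.3, 110.8]), array([45.9, 48.6]), 2.97)
stop 933 [[34.5, -57.7, 27.2], [34.8, -55.8, 27.7], [39.7, -30.6, 28.9], [44.1, -6.4, 30.2], [44.5, -4.8, 30.7]] (array([625.2, 110.4]), array([10.1, 53.4]), 1.62)
good 1462 [[7.5, 5.0, 31.6], [9.1, 5.7, 31.9], [25.6, 29.5, 33.7], [41.4, 52.7, 35.0], [42.9, 53.4, 35.5]] (array([608.7, 170.5]), array([36.2, 49.2]), 3.58)
```

View pics/w12.png

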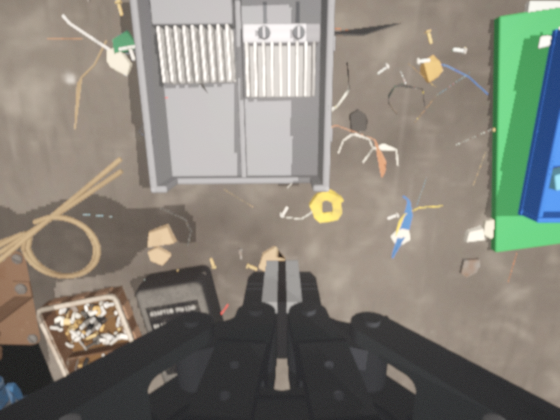

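Measured pushing force was about 6–7 N but with ~6 N of downward drag on the sink, so the net press on the stop might have been only ~3–4 N. I'll push again with the drag relieved to be sure.

{"api": "move_arm", "payload": {"targets": [[0,0,-10,0,0],[0,0,-20,0,0],[0,0,-20,0,0],[0,0,-6,0,0],[0,0,0,20,0],[0,0,0,30,0],[0,0,0,30,0],[0,0,0,30,0],[0,0,0,20,0],[0,0,0,12,0],[0,0,0,6,0],[0,0,0,0,0],[0,0,0,0,0]]}}

```text
t: 20.25
tool_pos: [0.5601, 0.1087, -0.0141]
eef_rot: [[0.032, -0.999, 0.001], [-0.999, -0.032, 0.001], [-0.0, -0.002, -1.0]]
force: [0.0, 0.3, 0.7]
grip_width: 0.0001
```

{"api": "move_arm", "payload": {"targets": [[0,0,-5,0,0],[0,0,-3,0,0],[0,0,-1.5,0,0],[0,0,-1,0,0],[0,0,0,0,0],[0,0,0,0,0]]}}

```text
t: 20.75
tool_pos: [0.5696, 0.1086, -0.0145]
eef_rot: [[0.032, -0.999, 0.0], [-0.999, -0.032, 0.0], [-0.0, -0.0, -1.0]]
force: [0.4, -0.4, 0.2]
grip_width: -0.0001
```

{"api": "move_arm", "payload": {"targets": [[0,0,-1,0,0],[0,0,-0.8,0,0],[0,0,-0.7,-0.2,0],[0,0,-0.7,-0.2,0],[0,0,0,0,0]]}}

```text
t: 21.17
tool_pos: [0.5714, 0.1087, -0.0148]
eef_rot: [[0.032, -0.999, -0.002], [-0.999, -0.032, -0.0], [0.0, 0.002, -1.0]]
force: [-1.6, 0.5, 0.1]
grip_width: -0.0002
```

{"api": "move_arm", "payload": {"targets": [[0,0,-0.7,-0.2,0],[0,0,0,0,0],[0,0,0,0,0]]}}

```text
t: 21.42
tool_pos: [0.5714, 0.1086, -0.0148]
eef_rot: [[0.032, -0.999, -0.003], [-0.999, -0.032, -0.001], [0.001, 0.003, -1.0]]
force: [-4.9, 0.9, 1.6]
grip_width: 0.0
```

{"api": "move_arm", "payload": {"targets": [[0,0,-0.7,-0.4,0],[0,0,-0.5,-0.3,0],[0,0,0,0,0],[0,0,0,0,0]]}}

```text
t: 21.75
tool_pos: [0.5714, 0.1086, -0.0147]
eef_rot: [[0.032, -0.999, -0.006], [-0.999, -0.032, -0.001], [0.001, 0.006, -1.0]]
force: [-6.4, 0.8, 0.5]
grip_width: -0.0004
```

{"api": "move_arm", "payload": {"targets": [[0,0,-0.6,-0.4,0],[0,0,-0.4,-0.3,0],[0,0,0,0,0],[0,0,0,0,0]]}}

```text
t: 22.08
tool_pos: [0.5713, 0.1086, -0.0145]
eef_rot: [[0.032, -0.999, -0.008], [-0.999, -0.032, -0.001], [0.001, 0.008, -1.0]]
force: [-6.9, -0.2, -0.7]
grip_width: 0.0002
```

{"api": "move_arm", "payload": {"targets": [[0,0,0,0,0],[0,0,0,0,0],[0,0,2,0,0],[0,0,2,0,0],[0,0,4,0,0],[0,0,6,0,0],[0,0,0,-20,0],[0,0,0,-30,0],[0,0,0,-35,0],[0,0,0,-35,0],[0,0,0,-30,0],[0.6,0,0,-15,0],[0.6,0,0,0,0],[0.6,0,0,0,0]]}}

```text
t: 23.25
tool_pos: [0.5634, 0.1086, 0.1541]
eef_rot: [[0.031, -0.999, 0.006], [-1.0, -0.031, 0.001], [-0.0, -0.006, -1.0]]
force: [-0.3, -1.4, -0.8]
grip_width: 0.0356
```

Run:
```python
from h import *
st,p,d=shot('wrist','w13'); print(np.round(st['tool_pos'],4),st['t'],np.round(st['force'],1))
P=dep('wrist',np.indices((420,560))[::-1].reshape(2,-1).T,d,st)
c=np.array([.5846,.1401]);a=np.deg2rad(2.22);X=np.array([np.cos(a),np.sin(a)]);Y=np.array([-X[1],X[0]])
L=np.c_[(P[:,:2]-c)@X,(P[:,:2]-c)@Y,P[:,2]]*1000
def e(m,n): print(n,m.sum(),np.round(np.percentile(L[m],[1,5,50,95,99],axis=0),1).tolist(),rect(P[m]))
inn=(L[:,1]<-4)&(L[:,1]>-58)
e(inn&(L[:,2]>31.5)&(L[:,2]<40)&(abs(L[:,0])<32),'sink'); e(inn&(L[:,2]>26)&(L[:,2]<31)&(L[:,0]>34.5)&(L[:,0]<63),'stop')
e((L[:,1]>4)&(L[:,1]<58)&(L[:,2]>31.5)&(L[:,2]<38)&(abs(L[:,0])<62),'good')
```

```text
[0.5634 0.1086 0.1541] 23.25 [-0.3 -1.4 -0.8]
sink 839 [[-3.5, -54.2, 31.8], [-1.9, -53.8, 32.5], [14.4, -30.0, 33.7], [30.2, -6.7, 34.8], [31.7, -6.0, 35.3]] (array([599.7, 110.5]), array([35.7, 48.5]), 1.94)
stop 689 [[34.6, -57.3, 27.0], [35.1, -55.7, 27.5], [40.1, -30.9, 28.7], [44.4, -6.1, 30.0], [44.6, -4.5, 30.5]] (array([625.3, 110.8]), array([10.1, 53.3]), 1.81)
good 1020 [[7.8, 5.0, 31.6], [9.4, 5.8, 31.9], [25.9, 29.5, 33.6], [41.4, 52.8, 34.9], [42.9, 53.6, 35.4]] (array([608.7, 170.6]), array([35.7, 49.2]), 3.57)
```

View pics/w13.png

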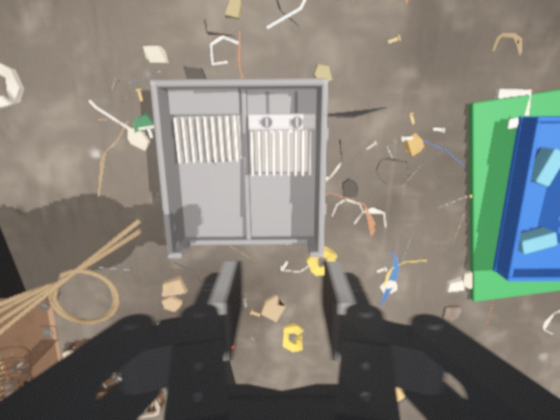

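Sink (picture 280,152) lies flush against the stop (272,120); stop and neighbour unmoved. Back to the blue tray.

{"api": "move_arm", "payload": {"targets": [[0.6,10,0.5,0,0],[0.6,22,0.5,0,0],[0.6,26,0.5,0,0],[0.6,26,0.5,0,0],[0.6,26,0.5,0,0],[0.6,26,0.5,0,0],[0.6,26,0.5,0,0],[0.6,26,0.5,0,0],[0.6,26,0.5,0,0],[0.6,24,0.5,0,0],[0.6,16,0,0,0],[0.6,8,0,0,0],[0.6,0,0,0,0],[0.6,0,0,0,0]]}}

```text
t: 24.47
tool_pos: [0.5639, -0.1532, 0.1509]
eef_rot: [[0.031, -1.0, -0.002], [-1.0, -0.031, 0.001], [-0.001, 0.002, -1.0]]
force: [0.4, 0.1, 0.8]
grip_width: 0.0514
```

{"api": "move_arm", "payload": {"targets": [[0.6,0.5,-2.5,15,0],[0.6,0,0,25,0],[0.6,0,0,25,0],[0.6,0,0,25,0],[0.6,0,0,20,0],[0.6,0,0,15,0],[0.6,0,0,10,0],[0.6,0,0,6,0],[0.6,0,0,2,0],[0.6,0,0,0,0],[0.6,0,0,0,0]]}}

```text
t: 25.38
tool_pos: [0.5684, -0.1538, 0.0101]
eef_rot: [[0.032, -0.999, 0.002], [-0.999, -0.032, -0.0], [0.0, -0.002, -1.0]]
force: [0.6, 0.2, -0.2]
grip_width: 0.0517
```

Run:
```python
from h import *
st,p,d=shot('wrist','w14'); print(np.round(st['tool_pos'],4),st['t'],np.round(st['force'],1),st['grip_width'])
```

```text
[ 0.5684 -0.1538  0.0101] 25.3833 [ 0.6  0.2 -0.2] 0.051701575838695286
```

View pics/w14.png

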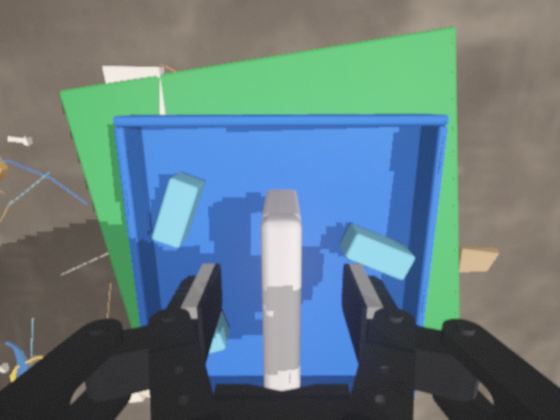

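{"api": "move_arm", "payload": {"targets": [[0.6,0,2,2.5,0],[0.6,0,0,0,0],[0.6,0,0,0,0],[0,0,0,0,0],[0,0,0,0,0],[0,0,0,0,0],[0,0,0,0,0],[0,0,0,0,0],[0,0,0,0,0],[0,0,0,0,0]], "force": 80}}

```text
t: 26.27
tool_pos: [0.5655, -0.1541, 0.0069]
eef_rot: [[0.032, -0.999, 0.0], [-0.999, -0.032, -0.0], [0.0, -0.0, -1.0]]
force: [-0.5, -0.3, 2.3]
grip_width: 0.0128
```

{"api": "move_arm", "payload": {"targets": [[0,0,0,0,0],[0,0,0,-5,0],[0,0,0,-10,0],[0,0,0,-15,0],[0,0,0,-20,0],[0,0,0,-20,0],[0,0,0,-15,0],[0,0,0,-8,0],[0,0,0,0,0],[0,0,0,0,0]]}}

```text
t: 27.1
tool_pos: [0.5648, -0.154, 0.0993]
eef_rot: [[0.032, -0.999, -0.001], [-0.999, -0.032, 0.0], [-0.0, 0.001, -1.0]]
force: [-0.0, -0.5, -6.1]
grip_width: 0.013
```

{"api": "move_arm", "payload": {"targets": [[0,-5,0,0,0],[0,-12,-1,0,0],[0,-20,-2,0,0],[0,-24,-2,0,0],[0,-24,-2,0,0],[0,-24,-2,0,0],[0,-24,-2,0,0],[0,-24,-2,0,0],[0,-24,-2,0,0],[0,-24,-2,0,0],[0,-24,-2,0,0],[0,-24,-2,0,0],[0,-20,-2,0,0],[0,-12,-2,0,0],[0,-6,-1,0,0],[0,0,0,0,0],[0,0,0,0,0],[0,0,0,0,0]]}}

```text
t: 28.6
tool_pos: [0.5821, 0.1348, 0.0992]
eef_rot: [[0.029, -1.0, -0.001], [-1.0, -0.029, -0.002], [0.002, 0.001, -1.0]]
force: [0.4, -0.4, -5.3]
grip_width: 0.0131
```

{"api": "move_arm", "payload": {"targets": [[0,-3.5,0,5,-0.2],[0,0,0,10,0],[0,0,0,12,0],[0,0,0,10,0],[0,0,0,6,0],[0,0,0,3,0],[0,0,0,0,0],[0,0,0,0,0],[0,0,0,0,0]]}}

```text
t: 29.35
tool_pos: [0.5826, 0.1414, 0.0542]
eef_rot: [[0.035, -0.999, 0.001], [-0.999, -0.035, 0.0], [-0.0, -0.001, -1.0]]
force: [-0.3, -0.5, -5.9]
grip_width: 0.0129
```

Run:
```python
from h import *
st,p,d=shot('wrist','w15'); print(np.round(st['tool_pos'],4),st['t'],np.round(st['force'],1),st['grip_width'])
shot('scene','s15')
p=cv2.imread('pics/s15.png');cv2.imwrite('pics/s15c.png',cv2.resize(p[130:240,190:320],None,fx=5,fy=5,interpolation=cv2.INTER_CUBIC))
H=hsv(p)
```

```text
[0.5826 0.1414 0.0542] 29.35 [-0.3 -0.5 -5.9] 0.012937182637171812
```

View pics/s15c.png

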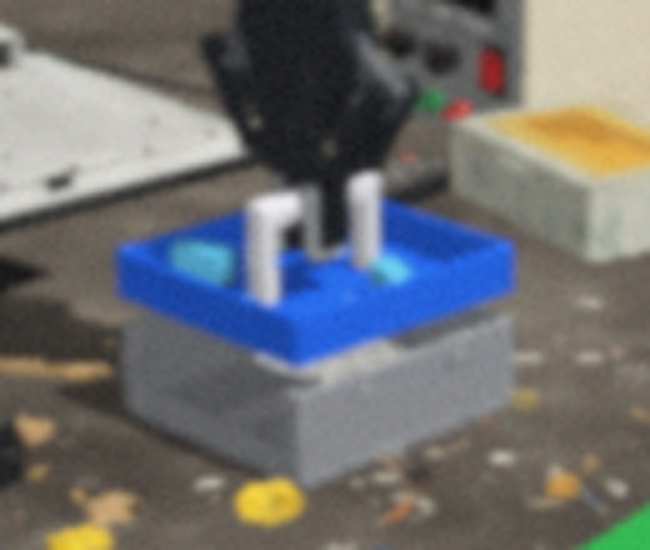

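View pics/w15.png

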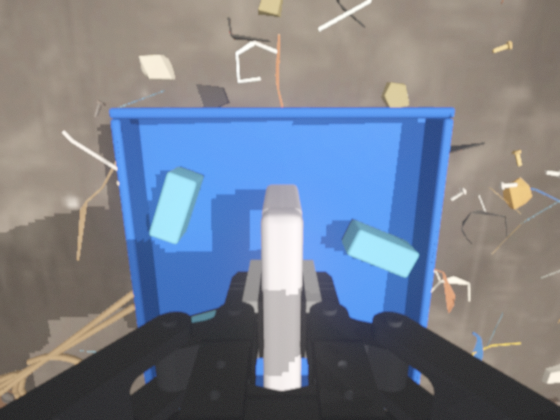

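Measured y went 3 mm past the original (0.1384); correct it, then lower gently.

{"api": "move_arm", "payload": {"targets": [[0,3,0,0,0.1],[0,0,0,2,0],[0,0,0,1.5,0],[0,0,0,0,0],[0,0,0,0,0]]}}

```text
t: 29.87
tool_pos: [0.5818, 0.138, 0.05]
eef_rot: [[0.033, -0.999, -0.001], [-0.999, -0.033, -0.0], [0.0, 0.001, -1.0]]
force: [0.2, -0.2, -5.6]
grip_width: 0.0133
```

{"api": "move_arm", "payload": {"targets": [[0,0,0,1.5,0],[0,0,0,1.5,0],[0,0,0,1,0],[0,0,0,0,0],[0,0,0,0,0]]}}

```text
t: 30.28
tool_pos: [0.5819, 0.1381, 0.046]
eef_rot: [[0.034, -0.999, -0.0], [-0.999, -0.034, -0.0], [0.0, 0.0, -1.0]]
force: [-0.6, 0.9, -5.2]
grip_width: 0.0126
```

{"api": "move_arm", "payload": {"targets": [[0,0,0,1,0],[0,0,0,1,0],[0,0,0,0,0]]}}

```text
t: 30.53
tool_pos: [0.5819, 0.138, 0.044]
eef_rot: [[0.034, -0.999, -0.0], [-0.999, -0.034, -0.0], [0.0, 0.0, -1.0]]
force: [-0.1, -0.4, -4.9]
grip_width: 0.0128
```

{"api": "move_arm", "payload": {"targets": [[0,0,0,1,0],[0,0,0,1,0],[0,0,0,0.5,0],[0,0,0,0,0]]}}

```text
t: 30.87
tool_pos: [0.5819, 0.138, 0.0415]
eef_rot: [[0.033, -0.999, -0.0], [-0.999, -0.033, -0.0], [0.0, 0.0, -1.0]]
force: [-0.5, -0.4, -5.8]
grip_width: 0.0133
```

{"api": "move_arm", "payload": {"targets": [[0,0,0,0.5,0],[0,0,0,0.5,0],[0,0,0,0.5,0],[0,0,0,0,0]]}}

```text
t: 31.2
tool_pos: [0.5821, 0.1381, 0.041]
eef_rot: [[0.033, -0.999, 0.0], [-0.999, -0.033, -0.0], [0.0, -0.0, -1.0]]
force: [-2.4, -1.4, 1.1]
grip_width: 0.0129
```

Seated exactly at the predicted height (0.041), weight transferred. Release and retreat, then check.

{"api": "move_arm", "payload": {"targets": [[0,0,0,0.3,0],[0,0,0,0,0],[0.6,0,0,0,0],[0.6,0,0,0,0],[0.6,0,0,0,0],[0.6,0,0,0,0],[0.6,0,0,0,0],[0.6,0,0,0,0],[0.6,0,0,-10,0],[0.6,0,0,-20,0],[0.6,0,0,-25,0],[0.6,0,0,-25,0],[0.6,0,0,-25,0],[0.6,0,0,-20,0],[0.6,0,0,-10,0],[0.6,0,0,0,0],[0.6,0,0,0,0]]}}

```text
t: 32.62
tool_pos: [0.5822, 0.1381, 0.1752]
eef_rot: [[0.033, -0.999, 0.001], [-0.999, -0.033, 0.0], [-0.0, -0.001, -1.0]]
force: [-0.0, 0.6, -0.6]
grip_width: 0.0512
```

Run:
```python
from h import *
st,p,d=shot('wrist','w16'); print(np.round(st['tool_pos'],4),st['t'],np.round(st['force'],1),st['grip_width'])
P=dep('wrist',np.indices((420,560))[::-1].reshape(2,-1).T,d,st)
H=hsv(p).reshape(-1,3); near=(abs(P[:,0]-.584)<.1)&(abs(P[:,1]-.14)<.1)
b=(H[:,0]>100)&(H[:,0]<130)&(H[:,1]>140)&near
r=P[b&(P[:,2]>.069)&(P[:,2]<.08)]
A=np.c_[r[:,:2],np.ones(len(r))]; k=np.linalg.lstsq(A,r[:,2],rcond=None)[0]
print('rim',rect(r),'z',np.median(r[:,2]),'slope',k[:2])
h=P[(P[:,2]>.098)&(P[:,2]<.109)&near&(H[:,1]<90)]; print('handle',rect(h),np.median(h[:,2]))
shot('scene','s16');p=cv2.imread('pics/s16.png');cv2.imwrite('pics/s16c.png',cv2.resize(p[130:240,190:320],None,fx=5,fy=5,interpolation=cv2.INTER_CUBIC))
```

```text
[0.5822 0.1381 0.1752] 32.6167 [-0.   0.6 -0.6] 0.0511902818340505
rim (array([583.6, 138. ]), array([138.1, 128.9]), 1.85) z 0.07389784548358552 slope [0.00712619 0.00016511]
handle (array([584.7, 138.2]), array([73.1, 14. ]), 2.17) 0.10409194627549875
```

View pics/s16c.png

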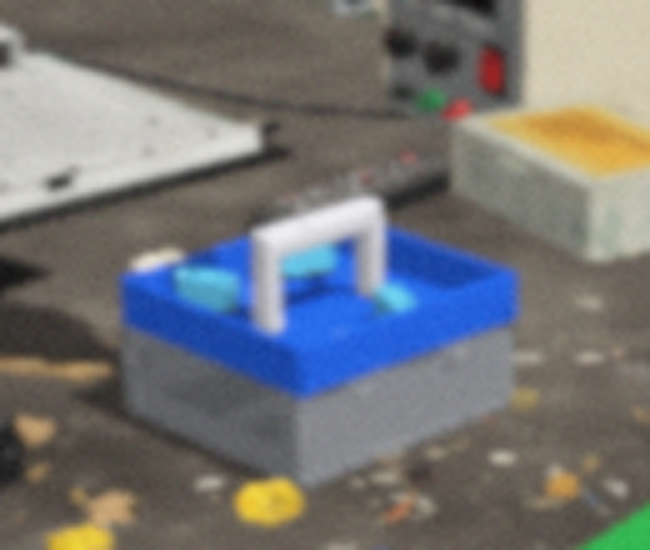

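View pics/w16.png

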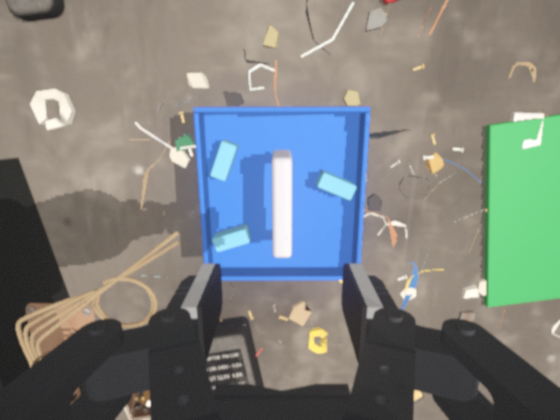

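Seated flush: rim at z 0.074, handle top at 0.104, centred within about 2 mm, robot clear. Handing in.

```bash
python3 -c "
from bench import job
print(job.hand_in())"
```

```text
the job is handed in; nothing more can be done
None
```

I finished every step of the task and handed the job in at about 33 s; no verdict is reported. I set the blue tray down on the mat, tipped the heat sink onto its base, pushed it against the stop and put the tray back on the grey one.

**Last checks**
- **Heat sink:** it lies flat with its top at about 34 mm. It is aligned within about 0.3° and its end is within about 1 mm of the stop face. I measured this before restacking; the closed trays hid it afterwards.
- **Stop and neighbour:** neither showed any measurable shift. This was also checked before restacking.
- **Blue tray:** the rim is at 73.9 mm and the handle top at 104.1 mm, as they should be when stacked. It is centred within about 2 mm and its yaw agrees with the grey tray within about 0.4°. The robot was clear, with wrist force about zero.

**What went wrong or disagreed**
- **First grasp missed:** the fingers closed just above the handle. The depth images showed the real fingertips about 34 mm short of the stated TCP, so I used that offset from then on.
- **First push was uncertain:** it read 6–7 N along the tray, but with about 6 N of vertical drag on the sink. I pushed again with the drag removed and held about 6.9 N.
- **Rim tilt:** a plane fit of the rim gave a slope of 0.007, which is small compared with the 0.04 limit. I put it down to camera calibration.

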